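# Hold a spring clip gaping over the card's edge

### The arm

A 7-joint arm with a two-finger parallel gripper is mounted at the origin on the work surface. World frame = base frame: x ahead of the robot, y to its left, z up, the work surface at z = 0. Lengths are in mm, angles in rad, forces in N, time in s.
With the tool pointing down it reaches from about 400 to 850 mm from the base axis. Payload 4.5 kg.
Tool frame: the origin (TCP) lies at the very end of the fingers, on their centre line; the grasp point (between the pads) lies 19 mm behind it; z points along the fingers, y is the direction in which the jaws open and shut (so a half turn about z gives the same grasp; the last joint's range is limited). The gripper opens to 85 mm and grips with 20 to 120 N. Pads are 22 mm wide; open, the fingers measure 114 mm over their backs; the gripper's body (76 mm by 85 mm) begins 54 mm behind the grasp point. The pads swing forward as they close: fully open they stand 13 mm farther back than shut.
Start: joints at [-1.271, 0.689, -0.195, 1.565, 0.157, 0.902, -0.215], TCP at [164.155, 603.082, 231.317] pointing down, gripper open.
Joint ranges: [-3.01, 3.01], [-0.46, 2.08], [-1.47, 1.51], [0.13, 2.56], [-1, 4.14], [0.04, 2.09], [-2.66, 2.66]. Speed limits (rad/s): [2.57, 2.57, 3.14, 3.14, 3.14, 3.14, 3.14].

### API

Orientations are given as a unit quaternion [x, y, z, w].
In Python, from bench import ctrl, get_image, camera_info gives the robot as it stands.
- The arm moves only by the tool move_arm, never from a script. Its argument "plan" is a list of rows, each an object with "linear": the shift along the tool's x, y, z in m, a list of three; "rot": the turn, a rotation vector about the tool's x, y, z in degrees, a list of three. A call has exactly 8 rows; each row shifts and turns the commanded pose from where the row before left it, along the tool's axes as they then stand; what a row does not reach is not made up. A row lasts 1/10 s, in which the tool goes at most 50 mm and 8.59 degrees, less where a joint would pass 70% of its speed; a pose out of reach is approached as far as the arm can. A call with a gripper value outside its range is refused whole. "fingers" is the closure, from -1 (fully open) to 1 (shut), so that 0 is half open, set as the call begins (left out, the last holds). The fingers move at their own pace and stop on an object; the grip force is fixed at half the most. Time passes only in rows, so rows that do not move let the fingers close, or fill a call up. It gives the time, the measured TCP pose, the force and the opening at its end, in the units of the state.
- ctrl.get_state(): the state, without advancing time (a new reading comes with each control period).
- get_image(name): name is "scene" or "top" or "wrist"; returns the picture (400x640x3 uint8, red, green, blue); there is no depth.
- camera_info(name): a dict with "camera_matrix" (3x3 intrinsics, pixels), "distortion" ([k1, k2, p1, p2, k3] as OpenCV has them; the pictures are not rectified), "rvec" (rotation vector, rad) and "tvec" (3), from world to camera coordinates, as OpenCV has them. Camera axes: x right, y down, z forward; pixel columns grow to the right and rows downward; lengths in mm; the calibration is good to about 2 mm. A picture is of the moment at which its call begins: read the wrist's pose just before it. camera_info takes no time and is no camera call; for the wrist camera it gives the pose at the moment of the call.
- ctrl.finish_job(): hands the job in, once; it reports no verdict.
The state is a dict: "t": time; "qpos": joint angles; "joint_vel": joint speeds; "tau": joint torques, N m; "tool_pos": TCP position; "tool_rot": TCP orientation; "wrist_force": force on the tool from outside, world axes, zero at the start; "ft_torque": the same for the moment, N m; "opening": finger opening in mm.
Only numpy, scipy, OpenCV 4.12 (cv2) and the standard library are available. Lean on these libraries where they do the work, as an engineer would, in place of code of your own. Each camera call takes 0.05 s, during which the arm holds its last target. There are 200 camera calls.

### The job

Lift the large steel spring clip out of the bin by its handles and squeeze them so that its jaws gape wide; then lower it squarely over the middle of the upright card's top edge, one jaw on each side, the edge well inside the open mouth and the clip not touching the card. Finish while still holding it squeezed open there in mid-air, ready for a colleague to slip a sheet in; do not push the card or its stand, and leave everything else where it is.

Things in the scene. Friction and masses are not known exactly. Their poses are not given: they have to be found in the camera images.
- clip_center (a point): Large steel spring clip (loose), like a clothes peg, standing in the bin on its shut jaws, handles up; 82 mm high, jaws 60 mm wide. This point: mid-plane, 40 mm above the jaws' underside (45 mm above the table in the bin). z up to the handles, y along the jaws and pivot, x the way the handles are squeezed and the jaws part. It leans with the -x lever, half the joint angle when opened evenly.
- clip_arm (a joint): Opening of the clip, the angle between its levers: 0 = jaws shut by the spring (at rest), 0.7 rad = stop, fully open, inner edges of the jaws 25 mm apart (about 36 mm per rad). Squeezing takes about 5 N on each handle end to begin and 10 N to reach the stop.
- clip_lip_a (a point): Middle of the inner lower edge of the jaw lip on the clip's -x side: the lowest line of the jaw, 36 mm below the pivot. Each lip is 60 mm long (along y), 13.5 mm deep outwards and 5 mm thick. Same lever and axes as clip_center.
- clip_lip_b (a point): The same point on the other jaw, on the +x side; it meets clip_lip_a when the clip is shut. Squeezed fully while still standing on the bin's floor, the clip may end up tilted by some 10 degrees in the grip, its mouth off to one side; lifted first on a light squeeze (joint about 0.1) and then squeezed in the air, it opens evenly to both sides.
- card_edge (a point): Middle of the top edge of the white upright card, 120 mm above the table. The edge is level and runs along y, 120 mm long; x is square to the card's faces, z is up. The card is rigid, 4 mm thick, and stands up 80 mm out of a grey block stand (80 x 140 x 25 mm with a 16 mm wide, 40 mm high rib along its foot). The stand is fixed to the table.
- stand: The grey block stand with the card in it, as one fixed thing; its origin is on the table straight below card_edge, and its axes are those of card_edge.
- bin: Open white plastic bin, 160 mm (x) x 280 mm (y) x 45 mm high, walls and floor 5 mm thick, fixed to the table; its origin is the centre of its underside. It holds the large clip, a small clip and a paper roll in a row along y, about 90 mm apart, in any order.
- clip: The whole large clip, 60 to 130 g; origin at the shut jaws' underside, 40 mm below clip_center, same axes. Handles end in rolled bars, 8 mm thick, 40 mm long in y, centres 38 mm above clip_center and 21 mm to either side in x: 50 mm over the outside when shut, 19 mm fully squeezed. Pivot barrel: 12 mm thick, 48 mm long, 4 mm below clip_center. All else in the bin is under 60 mm above the table.
- small_clip: Bystander: a small steel clip of the same form, 50 mm high and 36 mm wide, jaws do not open, standing in the bin. Origin: centre of its underside.
- paper_roll: Bystander: a white paper roll, 46 mm across and 44 mm high, standing in the bin. Origin: centre of its underside.
- stamp: Bystander: a wooden hand stamp, 34 mm across and 68 mm high, on the table. Origin: centre of its underside.
- card_case: Bystander: a flat black case, 90 x 65 x 22 mm, on the table. Origin: centre of its underside.
- screwdriver: Bystander: a screwdriver with a red handle, lying roughly along y on the table, beyond the card.
- mug: Bystander: a white mug, 80 mm across and 90 mm high, at the back of the table. Origin: centre of its underside.
- battery: Bystander: a grey battery block, 100 x 60 x 45 mm, on the table. Origin: centre of its underside.

How it is judged (in metres and radians):
On the way:
1. the large clip is lifted clear of the bin in the fingers (height (world z) of each of clip_lip_a, clip_lip_b above 0.06 m and contact force between the fingers and clip above 2 N), for 0.2 s.
At the end, for the whole second after the job is handed in: Clip held open over 0.45 rad, still, pressing on card and stand under 0.5 N; one jaw on each side of the card, inner lower edges of both 5 to 35 mm below the card's edge, clip centre above the edge, within 25 mm of its middle and square to it within 15 degrees (value of joint clip_arm above 0.45 rad and ((x of clip_lip_a in the frame of card_edge below -0.003 m and x of clip_lip_b in the frame of card_edge above 0.003 m) or (x of clip_lip_a in the frame of card_edge above 0.003 m and x of clip_lip_b in the frame of card_edge below -0.003 m)) and z of clip_lip_a in the frame of card_edge between -0.035 and -0.005 m and z of clip_lip_b in the frame of card_edge between -0.035 and -0.005 m and z of clip_center in the frame of card_edge above 0.005 m and y of clip_center in the frame of card_edge between -0.025 and 0.025 m and angle between the y axis of clip_center and the y axis of card_edge, either way round below 0.26 rad and contact force between the fingers and clip above 2 N and contact force between clip and stand below 0.5 N and linear speed of clip below 0.02 m/s); the arm keeps its last pose, push and grip.
It fails at once if the card or its stand is pushed with more than 10 N (contact force between stand and clip above 10 N or contact force between stand and the arm above 10 N or contact force between stand and the fingers above 10 N).
It fails at once if a bystander is shifted by more than 30 mm (distance of any of small_clip, paper_roll, stamp, card_case, screwdriver, mug, battery from where it was at the start of the episode above 0.03 m).
It also fails if it takes over 35 s, if anything falls off the work surface, if the arm or the gripper's body presses on something with over 40 N, if the wrist force passes 120 N, or if a joint passes its speed limit or range.

## Working session

There is one attempt and no reset: what is moved stays moved. The work goes in short steps, Python scripts to look and compute and a tool call to move; the robot and the scene stay as the last step left them, time stands still between calls to the robot, and variables do not carry over. Pictures are saved under pics/ and viewed, about 8 in all and at most 12, crops included, and the job is handed in when it is done.

Besides the shell and the picture viewer there is one more tool, called after "Call:" by a JSON object that holds its "name" and its "arguments", one argument or row to a line. move_arm: Moves the arm, as the interface text tells. Its arguments: {"type":"object","properties":{"plan":{"type":"array"},"fingers":{"type":"number"}},"required":["plan"]}

```bash
mkdir -p pics; ls
cat > h.py <<'E'
import numpy as np, cv2
from scipy.spatial.transform import Rotation as R
from bench import ctrl, get_image, camera_info
def snap(n,f):
    ci=camera_info(n); im=get_image(n); cv2.imwrite('pics/'+f,cv2.cvtColor(im,cv2.COLOR_RGB2BGR)); np.savez('pics/'+f+'.npz',**{k:np.array(v,float) for k,v in ci.items() if k in('camera_matrix','distortion','rvec','tvec')}); return im
def ci(f): return np.load('pics/'+f+'.npz')
def ray(c,uv):
    p=cv2.undistortPoints(np.array(uv,float).reshape(-1,1,2),c['camera_matrix'],c['distortion']).reshape(-1,2)
    Rm=cv2.Rodrigues(c['rvec'])[0]; d=np.c_[p,np.ones(len(p))]@Rm; o=-Rm.T@c['tvec'].ravel(); return o,d
def onz(c,uv,z):
    o,d=ray(c,uv); z=np.broadcast_to(z,len(d)); return o+d*((z-o[2])/d[:,2])[:,None]
def proj(c,P): return cv2.projectPoints(np.array(P,float).reshape(-1,1,3),c['rvec'],c['tvec'],c['camera_matrix'],c['distortion'])[0].reshape(-1,2)
E
python3 - <<'E'
from h import *
s=ctrl.get_state(); print(s)
snap('top','top1.png'); snap('scene','scene1.png')
for f in('top1.png','scene1.png'):
    c=ci(f); print(c['camera_matrix'],c['tvec'], ray(c,[[320,200]]))
E
```

```text
pics
{'t': 0.0, 'qpos': array([-1.2711989 ,  0.6899638 , -0.19451594,  1.56639348,  0.15731687,
        0.90250598, -0.21511505]), 'joint_vel': array([ 0.00015623,  0.00200601,  0.00042524,  0.00042337, -0.00121775,
       -0.00051067, -0.00027787]), 'tau': array([ 4.79900082e-04, -5.39606988e+01, -1.26619153e+00, -1.58549005e+01,
        9.22209118e-03,  9.23475745e-03,  3.55428945e-06]), 'tool_pos': array([164.05145633, 602.38651806, 230.48353357]), 'tool_rot': array([ 1.32464469e-01,  9.91187310e-01, -9.37050185e-04, -4.77819251e-05]), 'wrist_force': array([-1.15882161, -0.183494  , -0.80589682]), 'ft_torque': array([ 0.00923431, -0.03930783,  0.00017938]), 'opening': 85.33750883461542}
[[366.54504543   0.         317.64143598]
 [  0.         366.54504543 203.78422053]
 [  0.           0.           1.        ]] [1.61171165e-01 5.84819108e+02 9.46481782e+02] (array([532.02518861, -45.29028237, 976.08358685]), array([[ 0.06483784,  0.02557363, -0.99764224]]))
[[488.41179294   0.         324.77562004]
 [  0.         488.41179294 197.45966747]
 [  0.           0.           1.        ]] [ 489.80154062 -110.90938927 1624.32157272] (array([1214.91562845,  871.95126855,  808.89307974]), array([[-0.47129413, -0.68804906, -0.55189945]]))
```

View pics/top1.png

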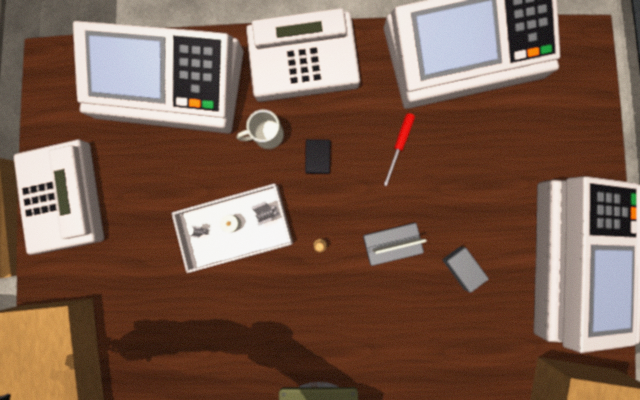

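View pics/scene1.png

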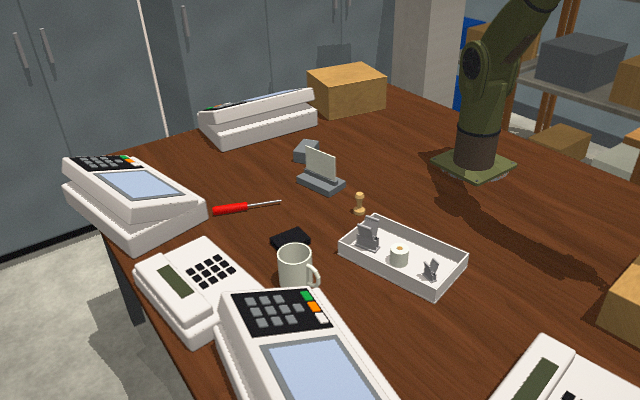

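The top view shows the bin at about (232,228), with the large clip at its right end (266,212), the roll at (232,223) and the small clip at (201,231). The stand with the card is at about (395,245) and the stamp at (320,245). The scene view agrees with this. Next I'll enlarge crops of both.

Run:
```python
from h import *
t=cv2.imread('pics/top1.png'); s=cv2.imread('pics/scene1.png')
a=cv2.resize(t[180:270,240:300],None,fx=6,fy=6,interpolation=cv2.INTER_CUBIC)[:300]
a=cv2.resize(t[190:240,235:300],None,fx=6,fy=6,interpolation=cv2.INTER_CUBIC)
b=cv2.resize(t[215:275,355:435],None,fx=5,fy=5,interpolation=cv2.INTER_CUBIC)
c=cv2.resize(s[135:200,290:355],None,fx=5,fy=5,interpolation=cv2.INTER_CUBIC)
d=cv2.resize(s[210:275,335:410],None,fx=5,fy=5,interpolation=cv2.INTER_CUBIC)
W=np.zeros((600,800,3),np.uint8)
for im,(x,y) in((a,(0,0)),(b,(395,0)),(c,(0,301)),(d,(400,301))):
    im=im[:600-y,:800-x]; W[y:y+im.shape[0],x:x+im.shape[1]]=im
cv2.imwrite('pics/m1.png',W)
print(proj(ci('top1.png'),[[164,602,230],[0,0,0]]),proj(ci('scene1.png'),[[164,602,230],[0,0,0]]))
```

```text
[[ 31.52130563 401.73779515]
 [317.70264208 425.87417133]] [[664.39359535 203.21515066]
 [471.85397834 164.15562585]]
```

View pics/m1.png

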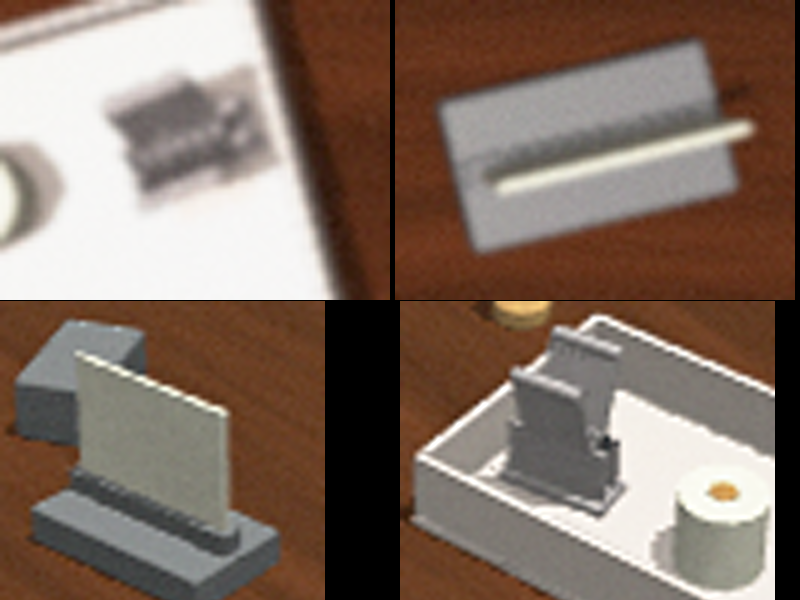

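The crops show the card edge ends in the top view at about (375.4,252.6) and (426,240.4). In the scene view the clip's handle bars run from (357.4,224.4) to (371.4,228.4) and from (365.6,216.2) to (379,219.8).

Run:
```python
from h import *
t=ci('top1.png'); s=ci('scene1.png')
def tb(l): return [[355+(x-395)/5,215+y/5] for x,y in l]
def ta(l): return [[235+x/6,190+y/6] for x,y in l]
def sc(l): return [[290+x/5,135+(y-301)/5] for x,y in l]
def sd(l): return [[335+(x-400)/5,210+(y-301)/5] for x,y in l]
def show(n,P):
    m=P.mean(0); d=P[1]-P[0]; print(n,P.round(1).tolist(),'mean',m.round(1),'len',np.linalg.norm(d).round(1),'ang',np.degrees(np.arctan2(d[1],d[0])).round(1))
show('card top',onz(t,tb([(497,188),(752,127)]),120))
show('card top scene',onz(s,sc([(76,353),(228,411)]),120))
B=onz(t,tb([(440,100),(703,40),(738,188),(478,250)]),25); show('block',B); show('block2',B[[3,2]])
show('near bar',onz(s,sd([(512,373),(582,393)]),85))
show('far bar',onz(s,sd([(553,332),(620,350)]),85))
print('bin',onz(t,[[173,212],[277,185],[292,241],[186,271]],45).round(1).tolist())
show('clip top bars L..',onz(t,ta([(107,100),(185,72)]),85))
show('clip lower bar',onz(t,ta([(140,205),(225,180)]),85))
for z in(5,45): show('lip near %d'%z,onz(s,sd([(508,476),(600,512)]),10))
```

```text
card top [[462.3, -148.7, 120.0], [487.6, -267.6, 120.0]] mean [ 474.9 -208.2  120. ] len 121.5 ang -78.0
card top scene [[485.4, -263.1, 120.0], [457.2, -145.1, 120.0]] mean [ 471.3 -204.1  120. ] len 121.3 ang 103.5
block [[500.4, -132.3, 25.0], [528.0, -268.7, 25.0], [451.6, -283.9, 25.0], [423.1, -149.5, 25.0]] mean [ 475.8 -208.6   25. ] len 139.1 ang -78.6
block2 [[423.1, -149.5, 25.0], [451.6, -283.9, 25.0]] mean [ 437.3 -216.7   25. ] len 137.4 ang -78.0
near bar [[587.3, 116.5, 85.0], [570.7, 150.4, 85.0]] mean [579.  133.5  85. ] len 37.8 ang 116.1
far bar [[548.6, 102.1, 85.0], [532.1, 134.7, 85.0]] mean [540.4 118.4  85. ] len 36.6 ang 116.8
bin [[571.3, 361.1, 45.0], [633.9, 87.9, 45.0], [490.1, 52.2, 45.0], [418.6, 327.7, 45.0]]
clip top bars L.. [[577.8, 142.7, 85.0], [588.5, 110.4, 85.0]] mean [583.2 126.6  85. ] len 34.0 ang -71.8
clip lower bar [[534.7, 129.8, 85.0], [544.0, 94.7, 85.0]] mean [539.3 112.3  85. ] len 36.3 ang -75.0
lip near 5 [[580.7, 106.7, 10.0], [562.2, 157.8, 10.0]] mean [571.5 132.2  10. ] len 54.4 ang 110.0
lip near 45 [[580.7, 106.7, 10.0], [562.2, 157.8, 10.0]] mean [571.5 132.2  10. ] len 54.4 ang 110.0
```

```bash
cat >> h.py <<'E'
def go(pos,yang=None,tilt=True):
    """shift in tool axes (mm) to reach pos; turn (deg, tool rotvec) so tool points down with tool y at angle yang"""
    s=ctrl.get_state(); T=R.from_quat(s['tool_rot']); p=np.array(s['tool_pos'])
    print('t',round(s['t'],2),'pos',p.round(1),'open',round(s['opening'],1),'F',s['wrist_force'].round(1))
    print('shift tool',T.inv().apply(np.array(pos)-p).round(1))
    if yang is not None:
        y=np.array([np.cos(np.radians(yang)),np.sin(np.radians(yang)),0]); z=np.array([0,0,-1.]); x=np.cross(y,z)
        G=R.from_matrix(np.c_[x,y,z]); print('rot tool',np.degrees((T.inv()*G).as_rotvec()).round(2), 'shift in turned axes',G.inv().apply(np.array(pos)-p).round(1))
E
python3 - <<'E'
from h import *
go([560,123,230],20)
c=camera_info('wrist'); Rm=cv2.Rodrigues(np.array(c['rvec']))[0]; o=-Rm.T@np.array(c['tvec']).ravel()
s=ctrl.get_state(); T=R.from_quat(s['tool_rot'])
print('cam in tool',T.inv().apply(o-s['tool_pos']).round(1),'axis',T.inv().apply(Rm[2]).round(3),c['camera_matrix'][0])
E
```

```text
t 0.1 pos [164.1 602.5 230.5] open 85.5 F [-0.4 -0.8 -0.4]
shift tool [-507.9 -358.7    1.2]
rot tool [-9.000e-02  5.000e-02  5.478e+01] shift in turned axes [-5.860e+02  2.081e+02  5.000e-01]
cam in tool [  76.     0.5 -142.5] axis [-0.299 -0.001  0.954] [288.50294113   0.         321.75888513]
```

Call:
{"name": "move_arm", "arguments": {
  "plan": [
    {"linear": [-0.036, -0.026, -0.005], "rot": [0, 0, 0]},
    {"linear": [-0.036, -0.026, -0.005], "rot": [0, 0, 0]},
    {"linear": [-0.036, -0.026, 0], "rot": [0, 0, 0]},
    {"linear": [-0.036, -0.026, 0], "rot": [0, 0, 0]},
    {"linear": [-0.036, -0.026, 0], "rot": [0, 0, 0]},
    {"linear": [-0.036, -0.026, 0], "rot": [0, 0, 0]},
    {"linear": [-0.036, -0.026, 0], "rot": [0, 0, 0]},
    {"linear": [-0.036, -0.026, 0], "rot": [0, 0, 0]}
  ],
  "fingers": -1
}}

```text
t: 0.9
tool_pos: [388.2, 325.0, 241.1]
tool_rot: [0.132, 0.991, -0.0, -0.0]
wrist_force: [0.2, -0.5, 0.3]
opening: 85.5
```

Call:
{"name": "move_arm", "arguments": {
  "plan": [
    {"linear": [-0.036, -0.026, 0], "rot": [0, 0, 0]},
    {"linear": [-0.036, -0.026, 0], "rot": [0, 0, 0]},
    {"linear": [-0.036, -0.026, 0], "rot": [0, 0, 0]},
    {"linear": [-0.036, -0.026, 0], "rot": [0, 0, 0]},
    {"linear": [0, 0, 0], "rot": [0, 0, 8]},
    {"linear": [0, 0, 0], "rot": [0, 0, 8]},
    {"linear": [0, 0, 0], "rot": [0, 0, 8]},
    {"linear": [0, 0, 0], "rot": [0, 0, 8]}
  ]
}}

```text
t: 1.7
tool_pos: [498.8, 188.3, 240.9]
tool_rot: [0.403, 0.915, -0.0, -0.0]
wrist_force: [0.3, 0.4, -0.4]
opening: 85.4
```

Call:
{"name": "move_arm", "arguments": {
  "plan": [
    {"linear": [0, 0, 0], "rot": [0, 0, 8]},
    {"linear": [0, 0, 0], "rot": [0, 0, 8]},
    {"linear": [0, 0, 0], "rot": [0, 0, 7]},
    {"linear": [0, 0, 0], "rot": [0, 0, 0]},
    {"linear": [0, 0, 0], "rot": [0, 0, 0]},
    {"linear": [0, 0, 0], "rot": [0, 0, 0]},
    {"linear": [0, 0, 0], "rot": [0, 0, 0]},
    {"linear": [0, 0, 0], "rot": [0, 0, 0]}
  ]
}}

```text
t: 2.5
tool_pos: [499.1, 188.5, 241.3]
tool_rot: [0.575, 0.818, 0.0, -0.0]
wrist_force: [0.0, 0.9, 0.0]
opening: 85.4
```

Run:
```python
from h import *
go([560,123,230],20)
snap('wrist','w1.png')
c=ci('w1.png'); print(proj(c,[[560,123,85],[560,123,5]]))
```

```text
t 2.5 pos [499.1 188.5 241.3] open 85.4 F [0.  0.9 0. ]
shift tool [-82.3  35.2  11.3]
rot tool [-0.   -0.01 -0.2 ] shift in turned axes [-82.4  34.9  11.3]
[[351.96886788 256.69232609]
 [346.36735958 229.76113943]]
```

View pics/w1.png

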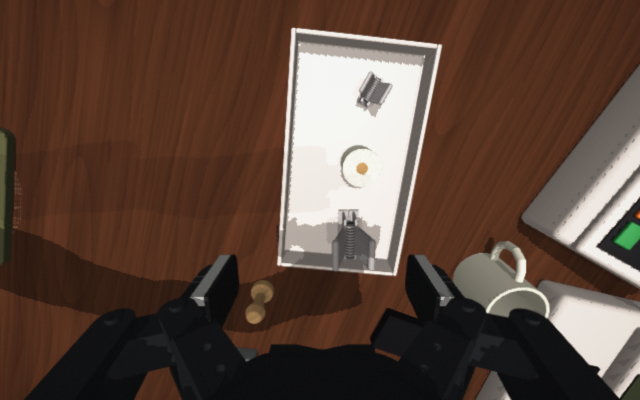

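The wrist view shows the large clip at (354,240), standing clear between the gripper fingers, with the roll (358,167) and the small clip (375,92) beyond. I'll move over it and look closer.

Call:
{"name": "move_arm", "arguments": {
  "plan": [
    {"linear": [-0.027, 0.012, 0.012], "rot": [0, 0, 0]},
    {"linear": [-0.027, 0.012, 0.012], "rot": [0, 0, 0]},
    {"linear": [-0.028, 0.011, 0.012], "rot": [0, 0, 0]},
    {"linear": [0, 0, 0.015], "rot": [0, 0, 0]},
    {"linear": [0, 0, 0.015], "rot": [0, 0, 0]},
    {"linear": [0, 0, 0], "rot": [0, 0, 0]},
    {"linear": [0, 0, 0], "rot": [0, 0, 0]},
    {"linear": [0, 0, 0], "rot": [0, 0, 0]}
  ]
}}

```text
t: 3.35
tool_pos: [560.2, 123.6, 176.1]
tool_rot: [0.575, 0.818, 0.001, 0.0]
wrist_force: [0.0, 0.3, -0.3]
opening: 85.3
```

Run:
```python
from h import *
go([560,123,100],20)
im=snap('wrist','w2.png')
c=ci('w2.png'); q=proj(c,[[560,123,85],[560,123,5]]); print(q)
u,v=q[0].astype(int); x0=max(u-100,0);y0=max(v-90,0); print(x0,y0)
cv2.imwrite('pics/w2c.png',cv2.cvtColor(cv2.resize(im[y0:y0+150,x0:x0+200],None,fx=4,fy=4,interpolation=cv2.INTER_CUBIC),cv2.COLOR_RGB2BGR))
```

```text
t 3.35 pos [560.2 123.6 176.1] open 85.3 F [ 0.   0.3 -0.3]
shift tool [-0.5 -0.5 76.1]
rot tool [ 0.09 -0.   -0.2 ] shift in turned axes [-0.5 -0.4 76.1]
[[320.56919139 207.0798342 ]
 [320.77520027 184.6303337 ]]
220 117
```

View pics/w2c.png

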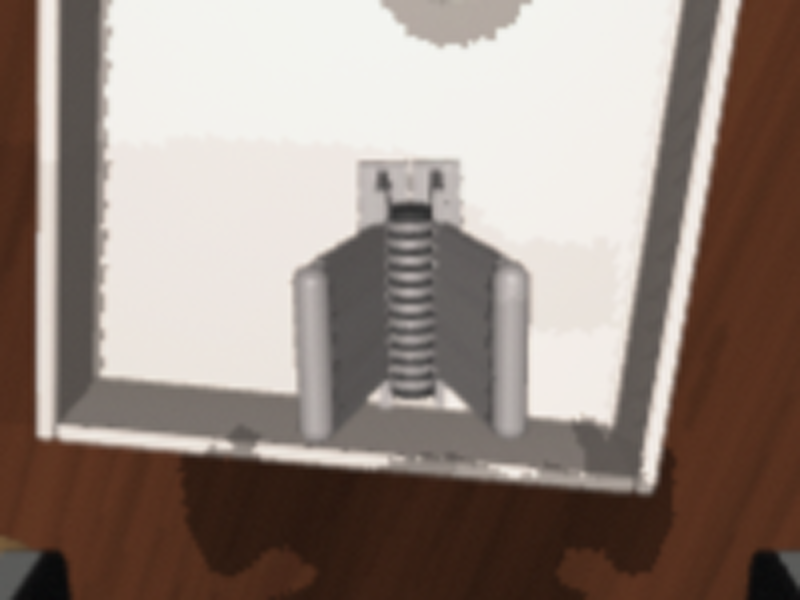

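The closer view shows the handle bars at crop (312,265)-(316,438) and (510,262)-(510,438), close to parallel with the image column axis.

Run:
```python
from h import *
c=ci('w2.png')
f=lambda l:[[220+x/4,117+y/4] for x,y in l]
P=onz(c,f([(312,266),(316,438),(511,262),(510,438)]),85)
print(P.round(1).tolist()); m=P.mean(0); print(m)
for a,b in((0,1),(2,3)):
    d=P[b]-P[a]; print(np.linalg.norm(d),np.degrees(np.arctan2(d[1],d[0])))
print((P[0]+P[1]-P[2]-P[3])/2)
B=onz(c,f([(412,205),(414,395)]),47);d=B[1]-B[0];print(B.round(1).tolist(),B.mean(0),np.linalg.norm(d),np.degrees(np.arctan2(d[1],d[0])))
L=onz(c,f([(46,0),(46,435),(648,488)]),45); print(L.round(1).tolist())
s=ctrl.get_state(); T=R.from_quat(s['tool_rot']); print((T.inv().apply(m-s['tool_pos'])).round(1),(T.inv().apply(B.mean(0)-s['tool_pos'])).round(1)); print(T.as_matrix().round(3))
```

```text
[[535.4, 136.1, 85.0], [548.3, 99.9, 85.0], [574.0, 150.9, 85.0], [588.1, 114.1, 85.0]]
[561.45131722 125.24637407  85.        ]
38.45617915382972 -70.38482538574631
39.326110208846075 -69.04239538898995
[-39.20623303 -14.49844486   0.        ]
[[553.2, 148.6, 47.0], [570.0, 103.5, 47.0]] [561.58196116 126.04271392  47.        ] 48.0320338017087 -69.59966846782243
[[458.9, 164.5, 45.0], [485.5, 61.0, 45.0], [635.9, 99.2, 45.0]]
[ 1.2  1.5 91.2] [  1.9   1.9 129.2]
[[-0.339  0.941  0.002]
 [ 0.941  0.339  0.001]
 [-0.     0.002 -1.   ]]
```

Call:
{"name": "move_arm", "arguments": {
  "plan": [
    {"linear": [0.0015, 0.0017, 0], "rot": [0, 0, 0]},
    {"linear": [0, 0, 0.02], "rot": [0, 0, 0]},
    {"linear": [0, 0, 0.025], "rot": [0, 0, 0]},
    {"linear": [0, 0, 0.025], "rot": [0, 0, 0]},
    {"linear": [0, 0, 0.02], "rot": [0, 0, 0]},
    {"linear": [0, 0, 0.015], "rot": [0, 0, 0]},
    {"linear": [0, 0, 0.008], "rot": [0, 0, 0]},
    {"linear": [0, 0, 0], "rot": [0, 0, 0]}
  ]
}}

```text
t: 4.2
tool_pos: [560.5, 125.3, 61.7]
tool_rot: [0.575, 0.818, -0.0, -0.0]
wrist_force: [0.5, -0.3, 0.9]
opening: 85.1
```

Call:
{"name": "move_arm", "arguments": {
  "plan": [
    {"linear": [0, 0, 0], "rot": [0, 0, 0]},
    {"linear": [0, 0, 0], "rot": [0, 0, 0]},
    {"linear": [0, 0, 0], "rot": [0, 0, 0]},
    {"linear": [0, 0, 0], "rot": [0, 0, 0]},
    {"linear": [0, 0, 0], "rot": [0, 0, 0]},
    {"linear": [0, 0, 0], "rot": [0, 0, 0]},
    {"linear": [0, 0, 0], "rot": [0, 0, 0]},
    {"linear": [0, 0, 0], "rot": [0, 0, 0]}
  ],
  "fingers": -0.15
}}

```text
t: 5.0
tool_pos: [561.3, 125.3, 63.3]
tool_rot: [0.575, 0.818, 0.001, 0.0]
wrist_force: [-1.0, -0.4, 6.2]
opening: 49.2
```

Call:
{"name": "move_arm", "arguments": {
  "plan": [
    {"linear": [0, 0, -0.0005], "rot": [0, 0, 0]},
    {"linear": [0, 0, -0.0005], "rot": [0, 0, 0]},
    {"linear": [0, 0, 0], "rot": [0, 0, 0]},
    {"linear": [0, 0, 0], "rot": [0, 0, 0]},
    {"linear": [0, 0, 0], "rot": [0, 0, 0]},
    {"linear": [0, 0, 0], "rot": [0, 0, 0]},
    {"linear": [0, 0, 0], "rot": [0, 0, 0]},
    {"linear": [0, 0, 0], "rot": [0, 0, 0]}
  ],
  "fingers": -0.06
}}

```text
t: 5.8
tool_pos: [561.4, 125.4, 63.8]
tool_rot: [0.575, 0.818, 0.001, 0.0]
wrist_force: [-0.0, 1.7, 4.7]
opening: 45.2
```

Call:
{"name": "move_arm", "arguments": {
  "plan": [
    {"linear": [0, 0, -0.002], "rot": [0, 0, 0]},
    {"linear": [0, 0, -0.004], "rot": [0, 0, 0]},
    {"linear": [0, 0, -0.008], "rot": [0, 0, 0]},
    {"linear": [0, 0, -0.012], "rot": [0, 0, 0]},
    {"linear": [0, 0, -0.018], "rot": [0, 0, 0]},
    {"linear": [0, 0, -0.018], "rot": [0, 0, 0]},
    {"linear": [0, 0, -0.012], "rot": [0, 0, 0]},
    {"linear": [0, 0, -0.006], "rot": [0, 0, 0]}
  ]
}}

```text
t: 6.6
tool_pos: [561.5, 125.4, 145.0]
tool_rot: [0.575, 0.818, 0.001, 0.001]
wrist_force: [-0.3, 0.1, -0.2]
opening: 45.2
```

Run:
```python
from h import *
go([474,-207,230],12)
snap('scene','s2.png'); im=snap('wrist','w3.png')
s=cv2.imread('pics/s2.png'); u,v=proj(ci('s2.png'),[[561,125,100]])[0].astype(int); print(u,v)
u0=max(u-70,0);v0=max(v-70,0)
a=cv2.resize(s[v0:v0+130,u0:u0+100],None,fx=4,fy=4,interpolation=cv2.INTER_CUBIC); b=cv2.cvtColor(im[100:360,220:420],cv2.COLOR_RGB2BGR); b=cv2.resize(b,None,fx=2,fy=2,interpolation=cv2.INTER_CUBIC)
print(u0,v0); W=np.zeros((520,800,3),np.uint8); W[:a.shape[0],:400]=a; W[:,400:]=b; cv2.imwrite('pics/m2.png',W)
```

```text
t 6.6 pos [561.5 125.4 145. ] open 45.2 F [-0.3  0.1 -0.2]
shift tool [-283.2 -194.5  -85.4]
rot tool [ 0.13 -0.    7.77] shift in turned axes [-306.9 -154.7  -85. ]
367 217
297 147
```

View pics/m2.png

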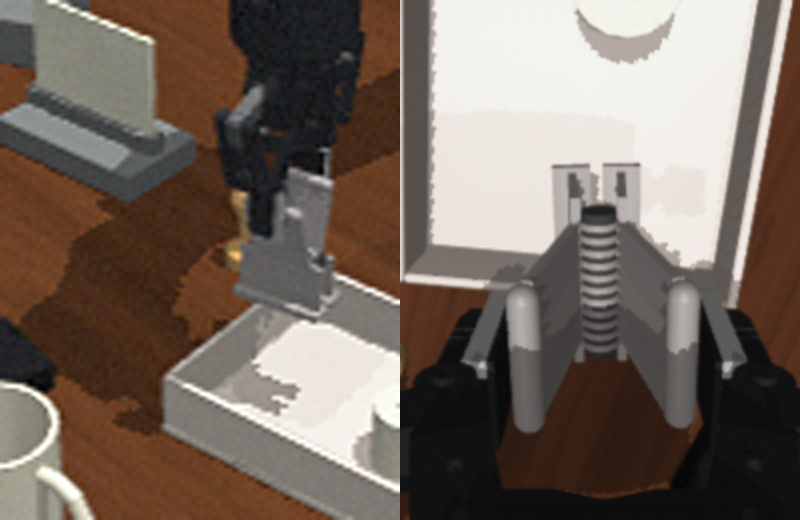

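The clip is lifted evenly, with its jaws just parted. I'll raise it further and squeeze it in steps.

Call:
{"name": "move_arm", "arguments": {
  "plan": [
    {"linear": [0, 0, -0.008], "rot": [0, 0, 0]},
    {"linear": [0, 0, -0.01], "rot": [0, 0, 0]},
    {"linear": [0, 0, -0.012], "rot": [0, 0, 0]},
    {"linear": [0, 0, -0.014], "rot": [0, 0, 0]},
    {"linear": [0, 0, -0.014], "rot": [0, 0, 0]},
    {"linear": [0, 0, -0.012], "rot": [0, 0, 0]},
    {"linear": [0, 0, -0.01], "rot": [0, 0, 0]},
    {"linear": [0, 0, -0.005], "rot": [0, 0, 0]}
  ],
  "fingers": 0.1
}}

```text
t: 7.5
tool_pos: [561.2, 125.3, 229.5]
tool_rot: [0.575, 0.818, 0.001, 0.0]
wrist_force: [0.4, 0.1, -1.1]
opening: 38.7
```

Call:
{"name": "move_arm", "arguments": {
  "plan": [
    {"linear": [0, 0, 0], "rot": [0, 0, 2]},
    {"linear": [0, 0, 0], "rot": [0, 0, 2]},
    {"linear": [0, 0, 0], "rot": [0, 0, 2]},
    {"linear": [0, 0, 0], "rot": [0, 0, 1.5]},
    {"linear": [0, 0, 0], "rot": [0, 0, 0]},
    {"linear": [0, 0, 0], "rot": [0, 0, 0]},
    {"linear": [0, 0, 0], "rot": [0, 0, 0]},
    {"linear": [0, 0, 0], "rot": [0, 0, 0]}
  ],
  "fingers": 0.28
}}

```text
t: 8.3
tool_pos: [560.8, 125.2, 228.2]
tool_rot: [0.627, 0.779, 0.0, -0.0]
wrist_force: [0.3, 0.0, -1.4]
opening: 31.0
```

Call:
{"name": "move_arm", "arguments": {
  "plan": [
    {"linear": [0, 0, 0], "rot": [0, 0, 0]},
    {"linear": [0, 0, 0], "rot": [0, 0, 0]},
    {"linear": [0, 0, 0], "rot": [0, 0, 0]},
    {"linear": [0, 0, 0], "rot": [0, 0, 0]},
    {"linear": [0, 0, 0], "rot": [0, 0, 0]},
    {"linear": [0, 0, 0], "rot": [0, 0, 0]},
    {"linear": [0, 0, 0], "rot": [0, 0, 0]},
    {"linear": [0, 0, 0], "rot": [0, 0, 0]}
  ],
  "fingers": 0.46
}}

```text
t: 9.1
tool_pos: [560.8, 125.2, 228.3]
tool_rot: [0.627, 0.779, 0.0, -0.0]
wrist_force: [-0.5, 0.7, -1.4]
opening: 23.4
```

Run:
```python
from h import *
go([474,-207,230],12)
im=snap('wrist','w4.png')
b=cv2.cvtColor(im[120:345,200:440],cv2.COLOR_RGB2BGR); cv2.imwrite('pics/w4c.png',cv2.resize(b,None,fx=2.5,fy=2.5,interpolation=cv2.INTER_CUBIC))
```

```text
t 9.1 pos [560.8 125.2 228.3] open 23.4 F [-0.5  0.7 -1.4]
shift tool [-306.2 -155.4   -1.7]
rot tool [ 0.   -0.    0.27] shift in turned axes [-306.9 -154.    -1.7]
```

View pics/w4c.png

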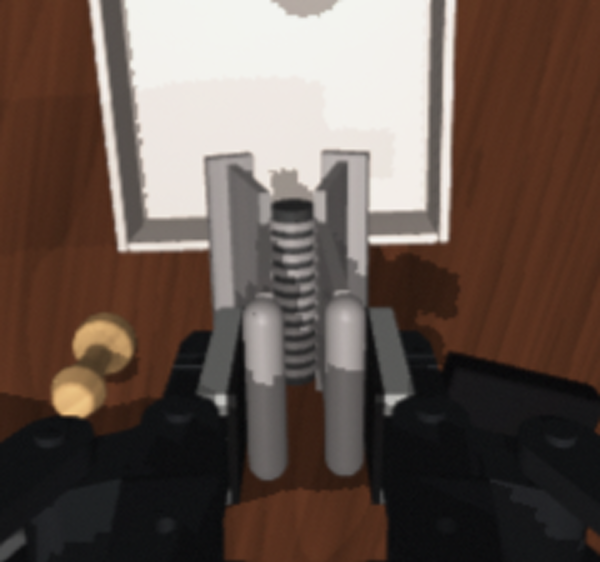

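The jaws are open evenly, tilted about 3° in the grip, with the lips' middle about 4 mm toward tool −y. I'll squeeze slightly more and carry it over the card at this height, lips about 45 mm above the edge.

Call:
{"name": "move_arm", "arguments": {
  "plan": [
    {"linear": [-0.01, -0.005, 0], "rot": [0, 0, 0]},
    {"linear": [-0.02, -0.01, 0], "rot": [0, 0, 0]},
    {"linear": [-0.03, -0.015, 0], "rot": [0, 0, 0]},
    {"linear": [-0.034, -0.017, 0], "rot": [0, 0, 0]},
    {"linear": [-0.034, -0.017, 0], "rot": [0, 0, 0]},
    {"linear": [-0.034, -0.017, 0], "rot": [0, 0, 0]},
    {"linear": [-0.034, -0.017, 0], "rot": [0, 0, 0]},
    {"linear": [-0.034, -0.017, 0], "rot": [0, 0, 0]}
  ],
  "fingers": 0.5
}}

```text
t: 9.95
tool_pos: [496.2, -126.3, 228.4]
tool_rot: [0.628, 0.778, -0.0, 0.0]
wrist_force: [0.8, 0.2, -0.3]
opening: 21.6
```

Call:
{"name": "move_arm", "arguments": {
  "plan": [
    {"linear": [-0.034, -0.017, 0], "rot": [0, 0, 0]},
    {"linear": [-0.025, -0.012, 0], "rot": [0, 0, 0]},
    {"linear": [-0.012, -0.005, 0], "rot": [0, 0, 0]},
    {"linear": [-0.005, -0.002, 0], "rot": [0, 0, 0]},
    {"linear": [0, 0, 0], "rot": [0, 0, 0]},
    {"linear": [0, 0, 0], "rot": [0, 0, 0]},
    {"linear": [0, 0, 0], "rot": [0, 0, 0]},
    {"linear": [0, 0, 0], "rot": [0, 0, 0]}
  ]
}}

```text
t: 10.75
tool_pos: [478.7, -204.6, 228.2]
tool_rot: [0.627, 0.779, 0.0, -0.0]
wrist_force: [-0.2, -0.4, -0.8]
opening: 21.5
```

Run:
```python
from h import *
go([477.9,-206.2,228],12)
im=snap('wrist','w5.png')
b=cv2.cvtColor(im[120:320,200:440],cv2.COLOR_RGB2BGR); cv2.imwrite('pics/w5c.png',cv2.resize(b,None,fx=3,fy=3,interpolation=cv2.INTER_CUBIC))
```

```text
t 10.75 pos [ 478.7 -204.6  228.2] open 21.5 F [-0.2 -0.4 -0.8]
shift tool [-1.4 -1.1  0.2]
rot tool [ 0.01 -0.03  0.4 ] shift in turned axes [-1.4 -1.1  0.2]
```

View pics/w5c.png

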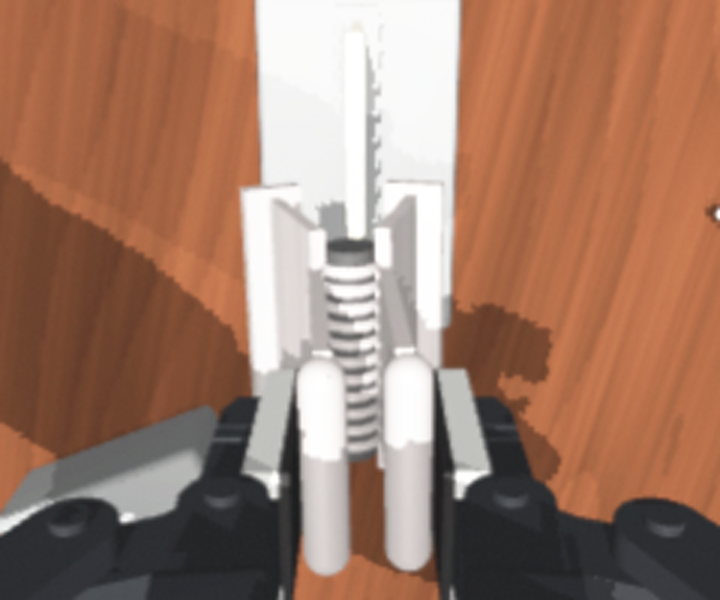

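The card edge runs up the picture at crop column about 355–357 and ends at row 28. The lips' inner ends are at (300,187) and (386,183).

Run:
```python
from h import *
c=ci('w5.png'); s=ctrl.get_state(); T=R.from_quat(s['tool_rot']); p=s['tool_pos']
f=lambda l:[[200+x/3,120+y/3] for x,y in l]
tl=lambda P:T.inv().apply(P-p).round(1).tolist()
print('card',tl(onz(c,f([(355.5,28),(357,235)]),120)), onz(c,f([(355.5,28),(357,235)]),120).round(1).tolist())
for z in (58,63,68): print('lips',z,tl(onz(c,f([(300,187),(386,183),(241,190),(443,183)]),p[2]-z)))
print('bars',tl(onz(c,f([(321,362),(327,572),(407,358),(408,568)]),p[2]+18)))
print('barrel',tl(onz(c,f([(350,240),(360,458)]),p[2]-28)))
```

```text
card [[63.3, -2.1, 108.3], [2.5, -1.9, 108.2]] [[463.0, -143.5, 120.0], [476.2, -202.7, 120.0]]
lips 58 [[29.4, -14.9, 58.0], [30.3, 5.5, 58.0], [28.6, -28.9, 58.0], [30.3, 19.1, 58.0]]
lips 63 [[28.2, -15.3, 63.0], [29.1, 5.7, 63.0], [27.4, -29.7, 63.0], [29.1, 19.5, 63.0]]
lips 68 [[27.0, -15.7, 68.0], [28.0, 5.8, 68.0], [26.2, -30.4, 68.0], [28.0, 20.0, 68.0]]
bars [[19.2, -6.3, -18.0], [-20.1, -5.9, -18.0], [19.9, 7.2, -18.0], [-19.3, 7.9, -18.0]]
barrel [[25.3, -2.5, 28.0], [-25.6, -0.6, 28.0]]
```

The clip leans about 3.8° in the grip. I'll turn the tool to stand it upright, centre it (+3 mm x, −1.4 mm y), lower partway and check.

Call:
{"name": "move_arm", "arguments": {
  "plan": [
    {"linear": [0.0033, -0.0014, 0], "rot": [0, 0, 0]},
    {"linear": [0, 0, 0], "rot": [-1.9, 0, 0]},
    {"linear": [0, 0, 0], "rot": [-1.9, 0, 0]},
    {"linear": [0, -0.0006, 0.009], "rot": [0, 0, 0]},
    {"linear": [0, -0.0006, 0.009], "rot": [0, 0, 0]},
    {"linear": [0, -0.0006, 0.009], "rot": [0, 0, 0]},
    {"linear": [0, 0, 0], "rot": [0, 0, 0]},
    {"linear": [0, 0, 0], "rot": [0, 0, 0]}
  ]
}}

```text
t: 11.6
tool_pos: [476.2, -202.7, 200.6]
tool_rot: [0.627, 0.778, 0.026, 0.02]
wrist_force: [0.5, -0.6, -0.6]
opening: 21.5
```

Run:
```python
from h import *
go([477.9,-206.2,228],12)
im=snap('wrist','w6.png'); snap('scene','s6.png')
b=cv2.cvtColor(im[130:280,250:390],cv2.COLOR_RGB2BGR); b=cv2.resize(b,None,fx=4,fy=4,interpolation=cv2.INTER_CUBIC)[:,:450]
b=cv2.cvtColor(im[130:280,265:370],cv2.COLOR_RGB2BGR); b=cv2.resize(b,None,fx=4,fy=4,interpolation=cv2.INTER_CUBIC)
s=cv2.imread('pics/s6.png'); a=cv2.resize(s[80:210,280:375],None,fx=4,fy=4,interpolation=cv2.INTER_CUBIC)
W=np.zeros((600,800,3),np.uint8); W[:,:420]=b; W[:520,420:]=a; cv2.imwrite('pics/m6.png',W)
```

```text
t 11.6 pos [ 476.2 -202.7  200.6] open 21.5 F [ 0.5 -0.6 -0.6]
shift tool [ -3.8   2.7 -27.3]
rot tool [ 3.75 -0.05  0.29] shift in turned axes [ -3.8   0.9 -27.4]
```

View pics/m6.png

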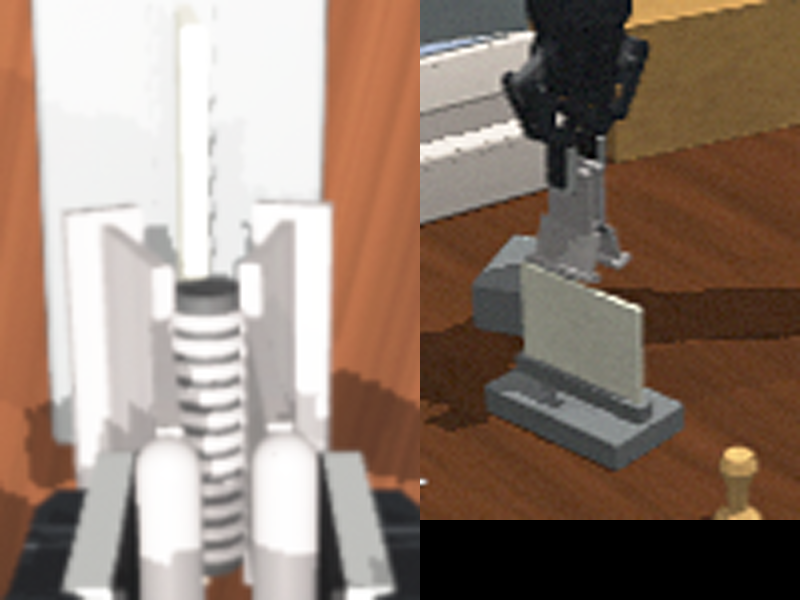

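The wrist crop shows the card edge at column about 194, between the lip inner ends at 137 and 253. The scene crop shows the open clip above the card. I'll compute the offsets.

Run:
```python
from h import *
c=ci('w6.png'); s=ctrl.get_state(); p=s['tool_pos']; T=R.from_quat(s['tool_rot'])
y=np.array([np.cos(np.radians(12)),np.sin(np.radians(12)),0]); z=np.array([0,0,-1.]); G=R.from_matrix(np.c_[np.cross(y,z),y,z])
f=lambda l:[[265+x/4,130+y/4] for x,y in l]
card=np.array([474.3,-205.8,120])
tl=lambda P:G.inv().apply(P-p).round(1).tolist()
C=onz(c,f([(194.5,25),(194,275)]),120); print('card',tl(C),C.round(1).tolist())
for zz in (58,62): print('lips',zz,tl(onz(c,f([(137,207),(253,203),(66,211),(330,204)]),p[2]-zz)))
print('bars',tl(onz(c,f([(168,440),(285,435)]),p[2]+18)))
print('barrel',tl(onz(c,f([(207,283),(222,572)]),p[2]-28)))
# scene: predicted lip corner pixels in crop
S=ci('s6.png'); L=p+G.apply([[-30,-12,61],[30,-12,61],[-30,9,61],[30,9,61]])
print('scene lips pred crop',((proj(S,L)-[280,80])*4+[420,0]).round().tolist())
```

```text
card [[59.8, -0.9, 81.2], [10.5, -1.2, 81.2]] [[463.2, -144.6, 120.0], [473.2, -192.9, 120.0]]
lips 58 [[30.2, -12.1, 58.0], [30.6, 8.5, 58.0], [29.6, -24.6, 58.0], [30.3, 22.3, 58.0]]
lips 62 [[29.2, -12.1, 62.0], [29.7, 8.8, 62.0], [28.6, -24.9, 62.0], [29.4, 22.9, 62.0]]
bars [[20.0, -8.0, -18.0], [20.3, 5.8, -18.0]]
barrel [[25.1, -1.2, 28.0], [-25.5, 1.3, 28.0]]
scene lips pred crop [[556.0, 246.0], [615.0, 269.0], [537.0, 255.0], [596.0, 279.0]]
```

Lips are centred within 0.7 mm and the clip is upright to about 1°. I'll lower it 35 mm.

Call:
{"name": "move_arm", "arguments": {
  "plan": [
    {"linear": [0, 0.0007, 0], "rot": [0, 0, 0]},
    {"linear": [0, -0.0003, 0.005], "rot": [0, 0, 0]},
    {"linear": [0, -0.0003, 0.005], "rot": [0, 0, 0]},
    {"linear": [0, -0.0003, 0.005], "rot": [0, 0, 0]},
    {"linear": [0, -0.0004, 0.005], "rot": [0, 0, 0]},
    {"linear": [0, 0, 0], "rot": [0, 0, 0]},
    {"linear": [0, 0, 0], "rot": [0, 0, 0]},
    {"linear": [0, 0, 0], "rot": [0, 0, 0]}
  ]
}}

```text
t: 12.5
tool_pos: [477.0, -202.9, 181.3]
tool_rot: [0.627, 0.778, 0.026, 0.021]
wrist_force: [-0.0, 1.3, -1.3]
opening: 21.6
```

Call:
{"name": "move_arm", "arguments": {
  "plan": [
    {"linear": [0, -0.0003, 0.005], "rot": [0, 0, 0]},
    {"linear": [0, -0.0003, 0.005], "rot": [0, 0, 0]},
    {"linear": [0, -0.0004, 0.005], "rot": [0, 0, 0]},
    {"linear": [0, 0, 0], "rot": [0, 0, 0]},
    {"linear": [0, 0, 0], "rot": [0, 0, 0]},
    {"linear": [0, 0, 0], "rot": [0, 0, 0]},
    {"linear": [0, 0, 0], "rot": [0, 0, 0]},
    {"linear": [0, 0, 0], "rot": [0, 0, 0]}
  ]
}}

```text
t: 13.3
tool_pos: [477.0, -202.9, 166.3]
tool_rot: [0.627, 0.778, 0.026, 0.021]
wrist_force: [-0.0, -0.2, -0.7]
opening: 21.4
```

Run:
```python
from h import *
go([477.9,-206.2,228],12)
im=snap('wrist','w7.png'); snap('scene','s7.png')
b=cv2.cvtColor(im[130:280,265:370],cv2.COLOR_RGB2BGR); b=cv2.resize(b,None,fx=4,fy=4,interpolation=cv2.INTER_CUBIC)
s=cv2.imread('pics/s7.png'); a=cv2.resize(s[110:205,285:361],None,fx=5,fy=5,interpolation=cv2.INTER_CUBIC)
W=np.zeros((600,800,3),np.uint8); W[:,:420]=b; W[:475,420:]=a[:,:380]; cv2.imwrite('pics/m7.png',W)
```

```text
t 13.3 pos [ 477.  -202.9  166.3] open 21.4 F [-0.  -0.2 -0.7]
shift tool [ -3.5   4.2 -61.5]
rot tool [ 3.82 -0.    0.27] shift in turned axes [ -3.5   0.1 -61.7]
```

View pics/m7.png

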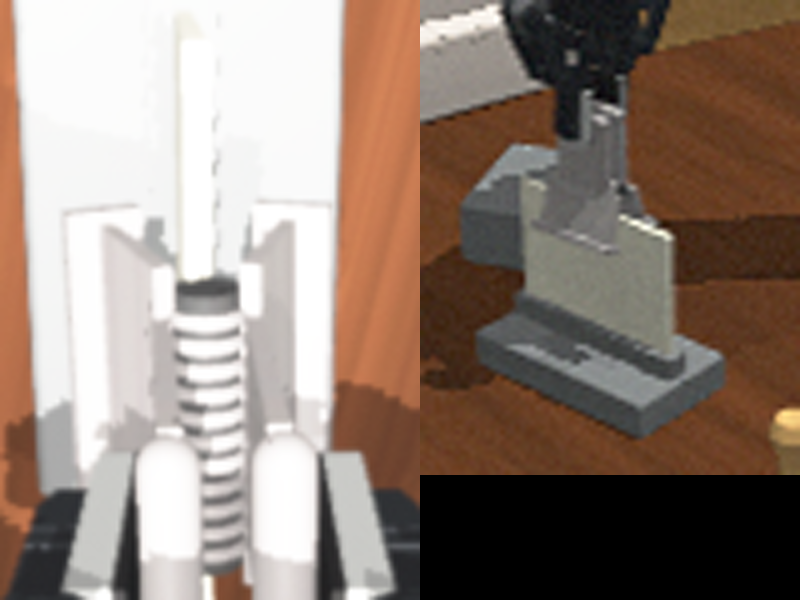

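The wrist view shows the card edge at column 196, midway between the lip ends at 137 and 253. The scene view shows the near jaw overlapping the card's face. No wrist force has built up, so I'll hand it in.

Run:
```python
from h import *
go([477,-202.9,166.3],12); print(ctrl.finish_job())
```

```text
t 13.4 pos [ 477.  -202.8  166.3] open 21.6 F [-0.2  0.5 -0.3]
shift tool [-0.1 -0.  -0. ]
rot tool [ 3.82 -0.    0.27] shift in turned axes [-0.1 -0.  -0. ]
the job is handed in; nothing more can be done
None
```

I lifted the clip by its handles on a light squeeze, opened it in the air and lowered it over the middle of the card's top edge. I handed the job in at 13.4 s, with the clip still held open; no verdict was reported.

- **Opening:** the fingers were 21.5 mm apart, which puts the joint at about 0.64 rad. The gap between the jaws in the wrist pictures gives about 0.58 rad, so the two disagree slightly, but both are above the 0.45 limit.
- **Position:** the last picture shows one jaw on each side of the card, with the edge within about 1 mm of the middle of the mouth. By calculation the lips are about 15 mm below the edge.
- **Angle:** the clip leaned about 3.8° in the grip, so I tilted the tool to stand it upright. It is square to the card within about 3°, and about level with the card's middle along the edge.
- **Contact:** the wrist force stayed at noise level, up to 2 N, while lowering and under 1 N at the end. That is coarser than the 0.5 N limit for touching the card, so I relied on the pictures, which showed no contact.
- **Bystanders:** the path kept clear of everything else, but I did not measure the other objects again at the end.

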